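# Put the brass bar away behind the post

### The job

Put the square brass bar away in its low blue-floored bay on the jeweller's bench by pushing it along the bench with the outside of your fingertips: angle one end in behind the red-capped post first, then swing the other end in, until the whole bar lies flat on the bench and against the bay's back wall. Never take the bar between the fingers or lift it, and leave the other things on the bench where they are.

Things in the scene. Friction and masses are not known exactly. Their poses are not given: they have to be found in the camera images.
- bar: loose straight length of square brass tube, 200 mm long (its x axis), 20 mm wide (y), 20 mm high, about 0.3 kg, lying on the bench in front of the bay; origin at the centre of its underside, z up. It slides on the bench, and its ends are alike
- end_a (a point): centre of the bar's end face on its +x side, 10 mm above the bench
- end_b (a point): centre of the bar's end face on its -x side, 10 mm above the bench
- bay: fixed bay of aluminium strip open towards the robot: back wall and two end cheeks, 25 mm high, 4 mm thick, thin blue floor level with the bench. Origin on the bench, middle of the back wall's inner face; x points out through the wall, away from the robot (mouth at -x), y along the wall to the robot's left, z up. Inside it spans y -128 to +128 mm, and the cheeks x -42 to 0 mm
- post (a point): top of the fixed upright post with a red cap, 18 mm in diameter, 50 mm high, in front of the bay's mouth at x = -65, y = +70 mm in the bay's frame (this point is 50 mm above the bench). From post to far cheek is less than the bar's length, so the bar cannot go in square; 56 mm are free between back wall and post
- loupe: black jeweller's loupe, 36 mm across, 30 mm high; origin at the centre of its underside. A bystander, loose
- jar: small jar with a green lid, 52 mm across, 45 mm high; origin at the centre of its underside. A bystander, loose
- flask: bottle with a white cap, 48 mm across, 85 mm high; origin at the centre of its underside. A bystander, loose
- wax: green block of polishing wax, 70 x 35 x 30 mm; origin at the centre of its underside. A bystander, loose
- pliers: pliers with red handles, lying flat, about 130 mm long; origin under the rivet. A bystander, loose
- file: needle file with a wooden handle, lying flat, 170 mm long; origin near its middle. A bystander, loose
- mandrel: upright steel ring mandrel on a round foot, 70 mm across, 130 mm high; origin at the centre of its underside. A bystander, loose
There are look-alikes about, which are no part of the job. Of the things that look like the bar, take the one that is nearest to the robot's base at the start.

How it is judged:
By the outcome, as a careful person would: the job done as asked, in the order asked, and still so for the second after the job is handed in, with the robot touching nothing.
It also fails if it takes over 72 s, if anything falls off the work surface, if the arm or the gripper's body presses on something with over 40 N, if the wrist force passes 120 N, or if a joint passes its speed limit or range.

### The arm

A 7-joint arm with a two-finger parallel gripper is mounted at the origin on the work surface. World frame = base frame: x ahead of the robot, y to its left, z up, the work surface at z = 0. Lengths are in m, angles in rad, forces in N, time in s.
With the tool pointing down it reaches from about 0.4 to 0.85 m from the base axis. Payload 4.5 kg.
Tool frame: the origin (TCP) lies between the finger pads; the fingertips stand 17 mm ahead of it and the grasp point (between the pads) lies 2 mm behind it (r.tcp_to_tips is the distance from the TCP to the fingertips, in m); z points along the fingers, y is the line along which they close (so a half turn about z gives the same grasp; the last joint's range is limited). The gripper opens to 88 mm and grips with 3 to 60 N. Pads are 18 mm wide; open, the fingers measure 123 mm over their backs; the gripper's body (75 mm by 187 mm) begins 45 mm behind the grasp point.
Start: joints at [-1.114, 0.689, -0.195, 1.565, 0.157, 0.902, -0.215], TCP at [0.256, 0.57, 0.256] pointing down, gripper open.
Joint ranges: [-3.01, 3.01], [-0.46, 2.08], [-1.47, 1.51], [0.13, 2.56], [-1, 4.14], [0.04, 2.09], [-2.66, 2.66]. Speed limits (rad/s): [2.57, 2.57, 3.14, 3.14, 3.14, 3.14, 3.14].

### API

Orientations are given as a unit quaternion [w, x, y, z].
In Python, from rig import r gives the robot as it stands. The module is installed in compiled form; this text tells all that it offers. Calls block until the motion is done:
- r.move_ptp(position, orientation): joint-space move of the TCP to a pose.
- r.servo_line(position, frame=None, feed=0.15, f_stop=None): straight line of the TCP; frame=None keeps the orientation; feed is the mean speed in m/s. With f_stop (N) it stops when the force on the tool has changed by that much, and returns True; else False.
- r.move_j(angles): joint-space move.
- r.gripper_to(opening, strength=None): opening from 0.0 (shut) to 1.0 (fully open); strength is the grip in N (None keeps the last); returns when the fingers have stopped.
- r.hold(seconds).
- r.solve_ik(position, orientation): joint angles nearest the present ones, or None.
- r.get_state(): the state.
- r.snapshot(name): name is "side" or "top"; returns the picture (384x512x3 uint8, red, green, blue); there is no depth.
- r.calibration(name): a dict with "K" (3x3 intrinsics, pixels), "extrinsics" (4x4, takes a point from world to camera coordinates). Camera axes: x right, y up, looking along -z (the intrinsics and any distortion apply to the point x, -y, -z); pixel columns grow to the right and rows downward; lengths in m; the calibration is good to about 2 mm. A picture is of the moment at which its call begins. calibration takes no time and is no camera call.
A pose or a line that the arm cannot do raises r.PlanningError and nothing moves.
- r.finish_job(): hands the job in; it is judged then, once.
The state is a dict: "clock": time; "q": joint angles; "joint_vel": joint speeds; "effort": joint torques, N m; "tcp_pos": TCP position; "tool_rot": TCP orientation; "contact_force": force on the tool from outside, world axes, zero at the start; "ft_torque": the same for the moment, N m; "finger_gap": opening from 0.0 (shut) to 1.0 (fully open); "finger_force": force on a finger pad.
Only numpy, scipy, OpenCV 4.12 (cv2) and the standard library are available. Lean on these libraries where they do the work, as an engineer would, in place of code of your own. Each camera call takes 0.05 s, during which the arm holds its last target. There are 200 camera calls.

## Working session

There is one attempt and no reset: what is moved stays moved. The work goes in short steps, each a Python script; the robot and the scene stay as the last script left them, time stands still between calls to the robot, and variables do not carry over. Pictures are saved under pics/ and viewed, at most 10 in all, crops included, and the job is handed in when it is done.

```bash
mkdir -p pics; python3 - <<'E'
from rig import r
import cv2,numpy as np
for n in("top","side"):
    im=r.snapshot(n); cv2.imwrite(f"pics/{n}0.png",im[:,:,::-1]); c=r.calibration(n); print(n,{k:np.round(v,4).tolist() for k,v in c.items()})
s=r.get_state(); print(s['clock'],s['tool_rot'],r.tcp_to_tips)
E
```

```text
top {'K': [[474.2852, 0.0, 251.112], [0.0, 474.2852, 194.042], [0.0, 0.0, 1.0]], 'extrinsics': [[-0.0214, -0.9998, 0.0056, -0.0051], [0.9915, -0.0205, 0.1285, -0.6155], [-0.1283, 0.0083, 0.9917, -1.3974], [0.0, 0.0, 0.0, 1.0]]}
side {'K': [[347.494, 0.0, 257.1279], [0.0, 347.494, 189.2796], [0.0, 0.0, 1.0]], 'extrinsics': [[0.9606, -0.2777, 0.0091, -0.5821], [0.1273, 0.4689, 0.874, -0.1273], [-0.2469, -0.8384, 0.4858, -0.7992], [0.0, 0.0, 0.0, 1.0]]}
0.1 [-1.07756310e-04  2.09788200e-01  9.77746545e-01 -7.70278279e-04] 0.017
```

View pics/top0.png

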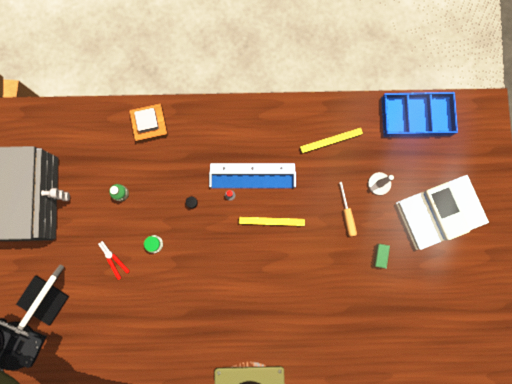

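View pics/side0.png

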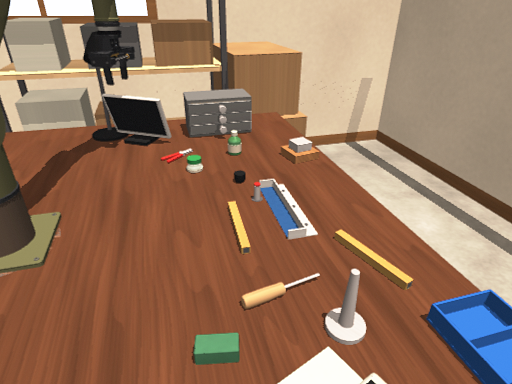

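The top view shows the bar at about (272,221), the bay at (252,177) with its blue floor, and the post at (229,195). The look-alike bar is at (331,140). In the side view the bar is at (238,226), and the loupe sits just outside the bay to the left of the post.

```bash
cat > h.py <<'E'
from rig import r
import cv2,numpy as np
def cast(n,px,z):
    c=r.calibration(n);K=c['K'];E=np.array(c['extrinsics']);R,t=E[:3,:3],E[:3,3]
    p=np.atleast_2d(np.array(px,float)); d=np.c_[(p[:,0]-K[0][2])/K[0][0],-(p[:,1]-K[1][2])/K[1][1],-np.ones(len(p))]@R
    C=-R.T@t; return (C+d*((z-C[2])/d[:,2])[:,None])[:,:2]
def mask(n,lo,hi,im=None,roi=None):
    im=r.snapshot(n) if im is None else im
    m=cv2.inRange(cv2.cvtColor(im,cv2.COLOR_RGB2HSV),lo,hi)
    if roi: z=np.zeros_like(m);a,b,c,d=roi;z[b:d,a:c]=m[b:d,a:c];m=z
    return m
def big(m): return max(cv2.findContours(m,cv2.RETR_EXTERNAL,cv2.CHAIN_APPROX_NONE)[0],key=cv2.contourArea)[:,0,:]
def rect(n,m,z):
    m=(m>0).astype(np.uint8); k,l,st,ce=cv2.connectedComponentsWithStats(m); i=1+st[1:,4].argmax()
    ys,xs=np.nonzero(l==i); P=cast(n,np.c_[xs,ys],z); c=P.mean(0)
    w,v=np.linalg.eigh(np.cov(P.T)); a=v[:,1]; a=a*np.sign(a[1]); s=np.sqrt(12*w)[::-1]
    return c,np.arctan2(-a[0],a[1]),s   # centre, yaw of long axis from +y, size (along, across)
def bar(n,im=None,roi=(0,160,512,330)):
    return rect(n,mask(n,(20,120,90),(34,255,255),im,roi),.02 if n=='top' else .015)
E
python3 - <<'E'
from h import *
for n,roi in(("top",(180,205,330,240)),("side",(215,190,262,260))):
    im=r.snapshot(n); print(n,'bar',bar(n,im,roi))
    rb=(200,160,305,195) if n=="top" else (245,175,315,240)
    print('blue',rect(n,mask(n,(100,150,80),(125,255,255),im,rb),0))
    for z in (.05,):
        m=mask(n,(0,130,90),(6,255,255),im,(220,185,240,205) if n=="top" else (250,178,266,196)); ys,xs=np.nonzero(m); print('post',len(xs),xs.mean(),ys.mean(),cast(n,[[xs.mean(),ys.mean()]],z))
im=r.snapshot("top"); a=cv2.resize(im[150:240,180:320],None,fx=5.5,fy=5.5,interpolation=cv2.INTER_CUBIC);cv2.imwrite("pics/c1.png",a[:,:,::-1])
print(cast("top",[[191,202]],.03),cast("top",[[153,244]],.045))
E
```

```text
top bar (array([ 0.53373442, -0.07936633]), np.float64(-0.05555569405083481), array([0.19851989, 0.02305361]))
blue (array([ 0.66228425, -0.02347902]), np.float64(-0.02472991423251906), array([0.25265991, 0.03940625]))
post 36 229.22222222222223 192.88888888888889 [[0.61882461 0.04773807]]
side bar (array([ 0.53391002, -0.08227603]), np.float64(-0.05551673286550205), array([0.19824042, 0.0181121 ]))
blue (array([ 0.6600581 , -0.01872718]), np.float64(-0.031646982685524155), array([0.22119954, 0.03845869]))
post 23 256.39130434782606 183.56521739130434 [[0.61628385 0.04472479]]
[[0.59593482 0.16515103]] [[0.4708348  0.27694905]]
```

View pics/c1.png

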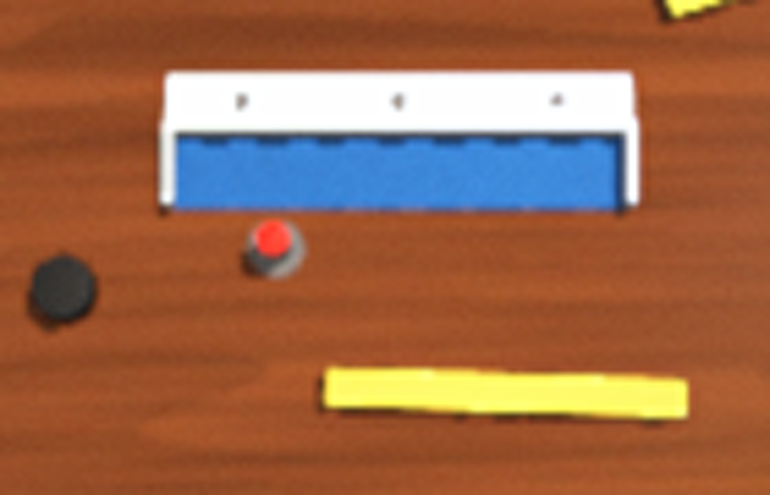

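```bash
cat >> h.py <<'E'
from scipy.spatial.transform import Rotation
O=np.array([.683,-.024]); TH=-.025
NU=np.array([np.cos(TH),np.sin(TH)]); NV=np.array([-np.sin(TH),np.cos(TH)])
def toW(u,v): return O+u*NU+v*NV
def toB(p): d=np.asarray(p)-O; return np.array([d@NU,d@NV])
def quat(phi):  # tool down, tool y along bar axis, left end deeper by phi
    a=np.sin(phi)*NU+np.cos(phi)*NV; y=np.r_[a,0]*SG; z=np.array([0,0,-1.]); x=np.cross(y,z)
    return Rotation.from_matrix(np.c_[x,y,z]).as_quat()[[3,0,1,2]]
SG=1
s=r.get_state()['tool_rot']
ycur=Rotation.from_quat(np.r_[s[1:],s[0]]).as_matrix()[:,1]
if ycur[1]<0: SG=-1
def fing(c,phi,back,along=0,z=.022):  # tool pose relative to bar centre c (bay u,v)
    n=np.array([np.cos(phi),-np.sin(phi)]); a=np.array([np.sin(phi),np.cos(phi)])
    p=np.asarray(c)-back*n+along*a; return np.r_[toW(*p),z]
def rep(n="side",**k):
    c,th,s=bar(n,**k); b=toB(c); print(n,'bar u,v',b.round(4),'phi',round(np.degrees(-(th-TH)),1),'size',s.round(3)); return b,-(th-TH)
def st(): s=r.get_state(); print('t',round(s['clock'],2),'tcp uv',toB(s['tcp_pos'][:2]).round(4),round(s['tcp_pos'][2],4),'F',np.round(s['contact_force'],1))
E
python3 - <<'E'
from h import *
b,p=rep("top",roi=(180,205,330,240)); 
r.move_ptp(fing(b,p,.06,z=.12),quat(p)); st()
r.servo_line(fing(b,p,.045),feed=.12); st()
im=r.snapshot("top"); a=im[140:300,150:350]; im2=r.snapshot("side")[130:290,180:380]
cv2.imwrite("pics/c2.png",np.hstack([cv2.resize(i,None,fx=2,fy=2) for i in(a,im2)])[:,:,::-1])
E
```

```text
top bar u,v [-0.1479 -0.0588] phi 1.7 size [0.199 0.023]
t 2.77 tcp uv [-0.2073 -0.056 ] 0.1202 F [-0.4  0.   0.8]
t 3.74 tcp uv [-0.1927 -0.0574] 0.0224 F [-0.4 -0.6  0.1]
```

View pics/c2.png

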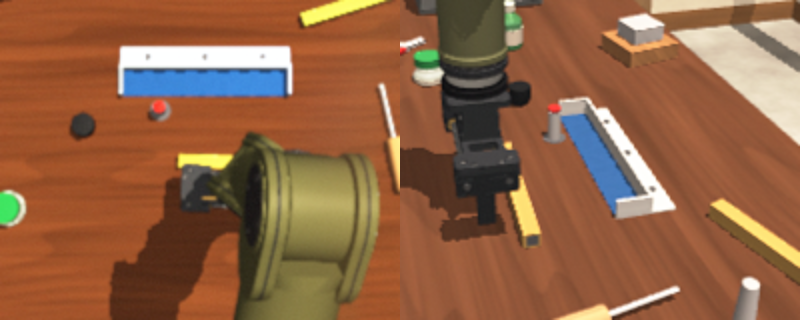

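The gripper is down on the robot side of the bar. Its fingers are open and lined up with the bar's front face, and the bar hasn't been touched. Next I'll do the stable two-finger push and turn it.

```bash
python3 - <<'E'
from h import *
b=np.array([-.1479,-.0588]);p=np.radians(1.7)
print(r.servo_line(fing(b,p,.017),feed=.03,f_stop=2.0)); st()
P=np.radians(20); c1=np.array([-.086,-.0825])
for k in (.5,1): 
    ph=p+(P-p)*k; r.servo_line(fing(b+(c1-b)*k,ph,.019),quat(ph),feed=.04); st()
r.servo_line(fing(c1,P,.05),feed=.1); r.servo_line(fing(c1,P,.07,-.165,z=.1),feed=.2);r.gripper_to(0.0)
rep("top",roi=(150,160,340,260)); rep("side",roi=(200,170,300,270)); st()
im=r.snapshot("top"); a=im[140:300,150:350]; im2=r.snapshot("side")[130:290,180:380]
cv2.imwrite("pics/c3.png",np.hstack([cv2.resize(i,None,fx=2,fy=2) for i in(a,im2)])[:,:,::-1])
E
```

```text
True
t 4.64 tcp uv [-0.1674 -0.0584] 0.0216 F [-0.4 -0.9  0.2]
t 5.63 tcp uv [-0.1354 -0.0671] 0.0221 F [-0.5 -0.   0.6]
t 6.61 tcp uv [-0.1036 -0.0761] 0.0221 F [ 0.8 -0.5  0.3]
top bar u,v [-0.0838 -0.083 ] phi 19.9 size [0.198 0.023]
side bar u,v [-0.0853 -0.088 ] phi 20.1 size [0.198 0.019]
t 9.53 tcp uv [-0.2082 -0.2136] 0.1 F [-0.6 -0.  -0.3]
```

View pics/c3.png

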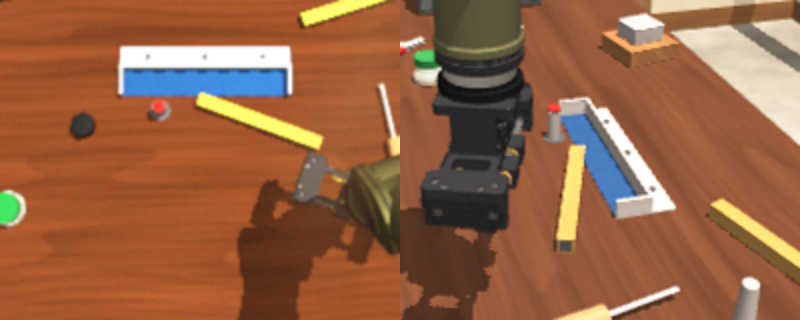

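The bar now sits at 20° with its left end just right of the post and clear of it, at about (198,98) in the top half of the crop. The file is at the far right, so I'll check its clearance before coming down by the right end.

```bash
python3 - <<'E'
from h import *
for px in [(341,183),(343,195),(346,208),(344,209),(348,222)]: print(px,toB(cast("top",[px],.008)[0]).round(3))
E
```

```text
(341, 183) [-0.028 -0.275]
(343, 195) [-0.065 -0.281]
(346, 208) [-0.106 -0.289]
(344, 209) [-0.109 -0.283]
(348, 222) [-0.149 -0.294]
```

```bash
python3 - <<'E'
from h import *
P=np.radians(20); b=np.array([-.0843,-.084])
r.move_ptp(fing(b,P,0,-.138,z=.1),quat(P)); r.servo_line(fing(b,P,0,-.138),feed=.1); st()
print(r.servo_line(fing(b,P,0,-.112),feed=.03,f_stop=2.0)); st()
r.servo_line(fing(b,P,0,-.1175+.05),feed=.04); st()
b1,p1=rep("top",roi=(150,160,340,260)); rep("side",roi=(200,170,300,270))
im=r.snapshot("top"); a=im[140:300,150:350]; im2=r.snapshot("side")[130:290,180:380]
cv2.imwrite("pics/c4.png",np.hstack([cv2.resize(i,None,fx=2,fy=2) for i in(a,im2)])[:,:,::-1])
E
```

```text
t 10.97 tcp uv [-0.1311 -0.2137] 0.0225 F [-0.9  0.3  0.5]
False
t 11.99 tcp uv [-0.1226 -0.1894] 0.022 F [ 0.1  0.7 -0.7]
t 13.25 tcp uv [-0.1072 -0.1474] 0.0221 F [-0.2  0.3 -0.4]
top bar u,v [-0.054   0.0018] phi 18.7 size [0.109 0.022]Traceback (most recent call last):
  File "<stdin>", line 6, in <module>
  File "h.py", line 36, in rep
    c,th,s=bar(n,**k); b=toB(c); print(n,'bar u,v',b.round(4),'phi',round(np.degrees(-(th-TH)),1),'size',s.round(3)); return b,-(th-TH)
           ~~~^^^^^^^
  File "h.py", line 19, in bar
    return rect(n,mask(n,(20,120,90),(34,255,255),im,roi),.02 if n=='top' else .015)
  File "h.py", line 14, in rect
    m=(m>0).astype(np.uint8); k,l,st,ce=cv2.connectedComponentsWithStats(m); i=1+st[1:,4].argmax()
                                                                                 ~~~~~~~~~~~~~~~^^
ValueError: attempt to get argmax of an empty sequence
```

```bash
python3 - <<'E'
from h import *
P=np.radians(20); b=np.array([-.0843,-.084])
print(r.servo_line(fing(b,P,0,-.1175+.098),feed=.04,f_stop=12)); st()
r.servo_line(fing(b,P,0,-.1175+.088),feed=.1)
r.servo_line(fing(b,P,0,-.06,z=.1),feed=.2)
r.servo_line(fing(b,P,.1,-.1,z=.1),feed=.2); st()
rep("top",roi=(150,160,340,260)); 
im=r.snapshot("top"); a=im[140:300,150:350]; im2=r.snapshot("side")[130:290,180:380]
cv2.imwrite("pics/c4.png",np.hstack([cv2.resize(i,None,fx=2,fy=2) for i in(a,im2)])[:,:,::-1])
rep("side",roi=(200,170,300,270))
E
```

```text
False
t 14.7 tcp uv [-0.0909 -0.1021] 0.022 F [0.3 0.7 0.4]
t 16.21 tcp uv [-0.2111 -0.143 ] 0.0995 F [ 1.4  0.1 -0.1]
top bar u,v [-0.181  -0.2134] phi 22.8 size [0.114 0.07 ]
side bar u,v [-0.0526  0.0027] phi 19.8 size [0.197 0.018]
```

View pics/c4.png

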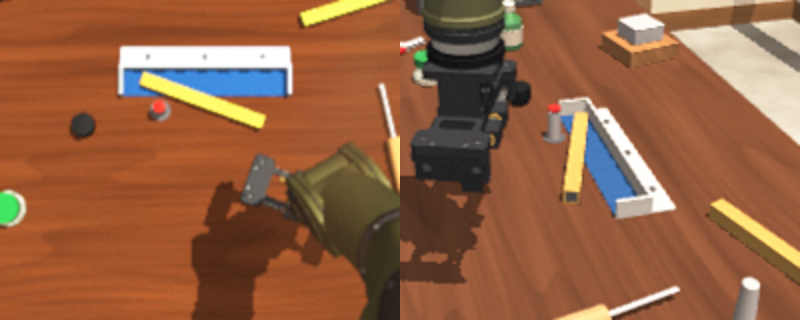

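The left end is in behind the post, at about (142,80) in the crop. The right end is still out at (262,122), and the bar is clear of the wall, post and cheek. Next I'll swing the right end in.

```bash
python3 - <<'E'
from h import *
P=np.radians(20); b=np.array([-.052,.005]); al=-.04
r.servo_line(fing(b,P,.07,al,z=.1),feed=.2); r.gripper_to(1.0)
r.servo_line(fing(b,P,.04,al),feed=.12); st()
r.servo_line(fing(b,P,.02,al),feed=.04)
for d in (15,10,5,0):
    f=np.radians(d); E=np.array([-.012-.006*d/20,.099]); c=E-.1*np.array([np.sin(f),np.cos(f)])
    hit=r.servo_line(fing(c,f,.019,al),quat(f),feed=.04,f_stop=20); st()
    if hit: print('hit',d);break
else:
    print(r.servo_line(fing([-.004,-.001],0,.019,al),feed=.02,f_stop=12)); st()
s=r.get_state()['tcp_pos']; 
r.servo_line(s-np.r_[.01*NU,0],feed=.05); r.servo_line(s+np.r_[-.03*NU,.1],feed=.15); r.servo_line(s+np.r_[-.17*NU,.15],feed=.25); st()
im=r.snapshot("top"); a=im[140:300,150:350]; im2=r.snapshot("side")[130:290,180:380]
cv2.imwrite("pics/c5.png",np.hstack([cv2.resize(i,None,fx=2,fy=2) for i in(a,im2)])[:,:,::-1])
rep("top",roi=(150,160,340,220)); rep("side",roi=(250,170,330,270))
E
```

```text
t 19.52 tcp uv [-0.1032 -0.0187] 0.0223 F [ 0.2  0.3 -0.5]
t 20.68 tcp uv [-0.0711 -0.0313] 0.0219 F [-0.4  0.3  0.8]
t 21.18 tcp uv [-0.058  -0.0355] 0.022 F [-0.7  0.3  0. ]
t 21.67 tcp uv [-0.0446 -0.0387] 0.022 F [ 0.4  0.4 -0.2]
t 22.16 tcp uv [-0.0314 -0.041 ] 0.0219 F [-0.8 -0.4 -0.9]
True
t 22.43 tcp uv [-0.0316 -0.0411] 0.0213 F [-0.9  0.1 -0.1]
t 24.34 tcp uv [-0.2001 -0.0409] 0.1709 F [ 1.1  0.6 -0.5]
top bar u,v [-0.012  -0.0021] phi -0.2 size [0.198 0.021]
side bar u,v [-0.0085 -0.0068] phi -0.2 size [0.197 0.018]
```

View pics/c5.png

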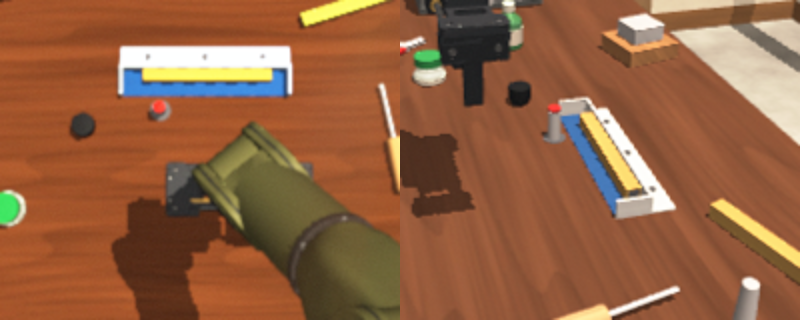

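The bar is inside and parallel to the wall. I'll press once more, gently, to confirm it's seated.

```bash
python3 - <<'E'
from h import *
al=-.025; c=np.array([-.010,-.002]); q=quat(0)
r.servo_line(fing(c,0,.05,al,z=.1),feed=.25); r.servo_line(fing(c,0,.035,al),feed=.12); r.servo_line(fing(c,0,.023,al),feed=.05); st()
for bk in np.arange(.022,.008,-.001):
    h=r.servo_line(fing(c,0,bk,al),feed=.01,f_stop=15); st()
    if h or abs(r.get_state()['contact_force'][0])>12: print('hit');break
s=r.get_state()['tcp_pos']; 
r.servo_line(s-np.r_[.01*NU,0],feed=.05); r.servo_line(s+np.r_[-.03*NU,.1],feed=.15); r.servo_line(s+np.r_[-.17*NU,.15],feed=.25); st()
im=r.snapshot("top"); a=cv2.resize(im[150:220,195:315],None,fx=5,fy=5,interpolation=cv2.INTER_CUBIC)
cv2.imwrite("pics/c6.png",a[:,:,::-1])
rep("top",roi=(150,160,340,220)); rep("side",roi=(250,170,330,270))
E
```

```text
t 26.52 tcp uv [-0.0325 -0.027 ] 0.0224 F [-0.9 -0.3 -0.3]
t 26.77 tcp uv [-0.032 -0.027] 0.0221 F [ 0.  -0.2 -0.2]
t 27.02 tcp uv [-0.0313 -0.027 ] 0.0219 F [-1.5  0.2 -0.2]
t 27.27 tcp uv [-0.0311 -0.027 ] 0.0219 F [-3.9  0.2  3.5]
t 27.52 tcp uv [-0.031 -0.027] 0.0218 F [-7.1  0.1  5.2]
t 27.77 tcp uv [-0.031 -0.027] 0.0218 F [-7.8 -0.6  7. ]
t 28.02 tcp uv [-0.0309 -0.027 ] 0.0217 F [-11.2   0.4   9.6]
t 28.27 tcp uv [-0.0309 -0.027 ] 0.0217 F [-13.4   0.   11.1]
hit
t 30.3 tcp uv [-0.1994 -0.0269] 0.1713 F [0.1 0.4 0.4]
top bar u,v [-0.012  -0.0026] phi -0.1 size [0.197 0.021]
side bar u,v [-0.0085 -0.0068] phi -0.2 size [0.197 0.018]
```

View pics/c6.png

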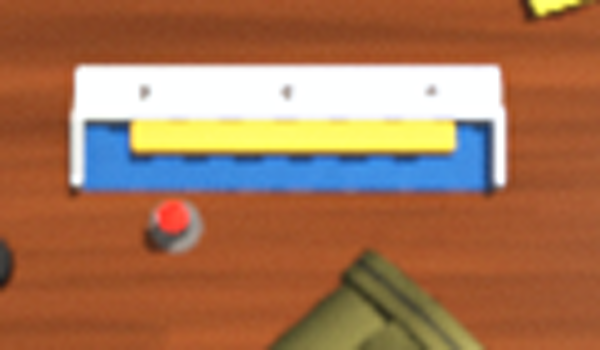

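The bar is against the back wall from (130,120) to (457,120) in the crop. The push force rose with no further movement, so it is seated, and the arm is clear of it.

```bash
python3 -c "
from rig import r
print(r.finish_job())"
```

```text
the job is handed in; nothing more can be done
None
```

The bar lies in its bay against the back wall, pushed in left end first behind the red-capped post and never gripped or lifted; the job was handed in at about 30 s, and I saw none of the other things move.

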